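# Clear the socket tester and pull its spring gauge to the green band

### The arm

A 6-joint arm with a two-finger parallel gripper is mounted at the origin on the work surface. World frame = base frame: x ahead of the robot, y to its left, z up, the work surface at z = 0. Lengths are in m, angles in degrees, forces in N, time in s.
With the tool pointing down it reaches from about 0.375 to 0.9 m from the base axis. Payload 3.1 kg.
Tool frame: the origin (TCP) lies on the centre line of the jaws, within the pads' length; the fingertips stand 8 mm ahead of it and the grasp point (between the pads) lies 11 mm behind it (bot.tip_extent is the distance from the TCP to the fingertips, in m); z points along the fingers, y is the line along which they close (so a half turn about z gives the same grasp; the last joint's range is limited). The gripper opens to 87 mm and grips with 3 to 60 N. Pads are 19 mm wide; open, the fingers measure 117 mm over their backs; the gripper's body (75 mm by 190 mm) begins 51 mm behind the grasp point.
Start: joints at [58.298, 30.224, 82.088, -0, 67.689, -10.227], TCP at [0.229, 0.582, 0.231] pointing down, gripper open.
Joint ranges: [-176.69, 176.69], [-43.24, 126.21], [12.49, 139.97], [-82, 262], [0, 151.66], [-163.58, 163.58]. Speed limits (degrees/s): [159.86, 159.86, 180, 180, 180, 180].

### API

Orientations are given as a 3x3 rotation matrix whose columns are the frame's x, y, z axes.
In Python, from rig import bot, vision, workorder gives the robot as it stands.
- The arm moves only by the shell command python3 -m handwheel 'ROWS'. ROWS is JSON, a list of rows, each an object with "delta_rot": the turn, a rotation vector about the tool's x, y, z in rad, a list of three; "xyz": the shift along the tool's x, y, z in mm, a list of three; "hand": the closure, from -1 (fully open) to 1 (shut). A call has exactly 5 rows; each row is the pose to reach, as a shift and turn from the pose commanded when the call began, along the tool's axes at that moment; what a row does not reach only later rows make up. A row lasts 1/8 s, in which the tool goes at most 62.5 mm and 10.7 degrees, less where a joint would pass 70% of its speed; a pose out of reach is approached as far as the arm can. A call with a gripper value outside its range is refused whole. The fingers move at their own pace and stop on an object; the grip force is fixed at half the most. Time passes only in rows, so rows that repeat a pose let the fingers close, or fill a call up. It gives the time, the measured TCP pose, the force, the opening and the grip force at its end, in the units of the state.
- bot.read_state(): the state, without advancing time (a new reading comes with each control period).
- vision.capture(name): name is "side" or "top" or "wrist"; returns the picture (420x560x3 uint8, red, green, blue); there is no depth.
- vision.camera_model(name): a dict with "camera_matrix" (3x3 intrinsics, pixels), "camera_from_world" (4x4, takes a point from world to camera coordinates). Camera axes: x right, y up, looking along -z (the intrinsics and any distortion apply to the point x, -y, -z); pixel columns grow to the right and rows downward; lengths in m; the calibration is good to about 2 mm. A picture is of the moment at which its call begins: read the wrist's pose just before it. camera_model takes no time and is no camera call; for the wrist camera it gives the pose at the moment of the call.
- workorder.hand_in(): hands the job in; it is judged then, once.
The state is a dict: "time_s": time; "joint_positions": joint angles; "qvel": joint speeds; "tau": joint torques, N m; "position": TCP position; "tcp_rot": TCP orientation; "force": force on the tool from outside, world axes, zero at the start; "moment": the same for the moment, N m; "opening": opening from 0.0 (shut) to 1.0 (fully open); "grasp_force": force on a finger pad.
Only numpy, scipy, OpenCV 4.12 (cv2) and the standard library are available. Lean on these libraries where they do the work, as an engineer would, in place of code of your own. Each camera call takes 0.05 s, during which the arm holds its last target. There are 200 camera calls.

### The job

With the scraper block, sweep the three brass offcuts along the deck of the valve socket tester and off its open end into the blue catch tray, keeping your fingers off the offcuts, and leave the scraper standing upright on the desk top. Then pull the orange tab of the sprung gauge out until the red pointer stands over the green band, not well past it, hold it there for a good second, and ease it gently all the way home without letting it snap back. Leave the headset cup, valve, pilot lamp and jack plug where they are.

Things in the scene. Friction and masses are not known exactly. Their poses are not given: they have to be found in the camera images.
- tester: Grey socket tester fixed on the desk; origin under its deck at desk level; +y is the pull and sweep direction, z up. Deck 120 mm wide (x), top 20 mm above the desk, y = -175 to +135 mm. Wooden spring housing 100 x 100 mm, 60 mm above the desk, y = -175 to -75 mm; the bayonet socket on it reaches 77 mm. Blue catch tray y = +135 to +220 mm.
- deck_edge (a point): middle of the open end edge of the deck, at deck top height (20 mm above the desk), where the tray begins; axes as the tester. Two kerbs 14 mm wide, 10 mm high above the deck (dark at -x, white scale at +x), run along the deck from y = -75 to +135 mm in the tester's frame and leave a channel 92 mm wide between them
- tray_in (a point): centre of the floor of the blue catch tray, 6 mm above the desk; inside 110 mm in x, 80 mm in y; side walls reach 20 mm and the end wall (+y) 32 mm above the desk; axes as the tester
- slide (a joint): travel of the sprung gauge slide along the tester's +y, in m: 0 = home, 0.08 = fully out; a spring pulls it home with about 1 N at home, rising by 1 N per 10 mm
- tab_top (a point): centre of the top of the orange upright pull tab: 12 mm thick along the pull direction (y), 34 mm wide (x), top 79 mm, foot 22 mm above the desk; axes as the tester. A level 8 mm rod, its top 31 mm above the desk, runs from its -y face to the housing, 49 mm away when home: keep the fingertips above the rod
- pointer (a point): tip of the red pointer of the slide, 3 mm wide, over the white scale, 35 mm above the desk; axes as the tester
- mark: green band 10 mm wide along y on the white scale, origin at its centre, 30 mm above the desk; axes as the tester; the pointer is on it when its y in this frame is within 5 mm of 0
- scraper: loose scraper block standing on the desk, 65 mm high, 180 g; origin at the centre of its underside; black rubber base 76 (x) x 30 (y) x 20 mm high, above it a light wood grip 56 (x) x 18 (y) mm up to 65 mm; the same both ways round; it fits in the deck's channel with its x along the tester's x
- chip1: loose brass offcut 16 x 14 x 6 mm, 11 g, flat on the deck; origin at the centre of its underside
- chip2: second brass offcut, as chip1
- chip3: third brass offcut, as chip1
- cup: bystander: black bakelite headset cup, 80 mm diameter, 36 mm high, loose; origin under its centre
- valve: bystander: smoked glass valve standing on its base, 34 mm diameter, 84 mm high, loose; origin under its centre
- lamp: bystander: frosted pilot lamp standing on its brass cap, 28 mm diameter, 50 mm high, loose; origin under its centre
- plug: bystander: chrome jack plug standing on end, 20 mm diameter, 65 mm high, loose; origin under its centre
Mind the look-alikes: they are no part of the job. Leave any white look-alike of the scraper alone.

How it is judged:
By the outcome, as a careful person would: the job done as asked, in the order asked, and still so for the second after the job is handed in, with the robot touching nothing.
It also fails if it takes over 67 s, if anything falls off the work surface, if the arm or the gripper's body presses on something with over 40 N, if the wrist force passes 120 N, or if a joint passes its speed limit or range.

## Working session

There is one attempt and no reset: what is moved stays moved. The work goes in short steps, Python scripts to look and compute and a shell command to move; the robot and the scene stay as the last step left them, time stands still between calls to the robot, and variables do not carry over. Pictures are saved under pics/ and viewed, at most 10 in all, crops included, and the job is handed in when it is done.

```bash
mkdir -p pics; ls; python3 - <<'E'
from rig import bot, vision
import cv2
for n in ("top","side"):
    cv2.imwrite(f"pics/{n}0.png",vision.capture(n)[:,:,::-1])
    m=vision.camera_model(n);print(n,m)
s=bot.read_state();print(s["time_s"],s["position"],s["tcp_rot"],s["force"],s["opening"],bot.tip_extent)
E
```

```text
pics
top {'camera_matrix': array([[520.4352262 ,   0.        , 280.23503633],
       [  0.        , 520.4352262 , 200.26505466],
       [  0.        ,   0.        ,   1.        ]]), 'camera_from_world': array([[-0.02138554, -0.99971037, -0.01103777,  0.02815633],
       [ 0.99211967, -0.02258387,  0.12324174, -0.58437628],
       [-0.12345532, -0.0083152 ,  0.99231529, -1.23625149],
       [ 0.        ,  0.        ,  0.        ,  1.        ]])}
side {'camera_matrix': array([[381.67870842,   0.        , 284.42292091],
       [  0.        , 381.67870842, 213.08152685],
       [  0.        ,   0.        ,   1.        ]]), 'camera_from_world': array([[-0.67866351, -0.73444414,  0.00276441,  0.39624855],
       [ 0.36475331, -0.33377879,  0.86922192, -0.26649216],
       [-0.63747224,  0.59091753,  0.49441442, -0.47330331],
       [ 0.        ,  0.        ,  0.        ,  1.        ]])}
0.1 [0.22841091 0.58107503 0.22966268] [[-9.30593872e-01  3.66051847e-01 -1.04474287e-03]
 [ 3.66053159e-01  9.30592449e-01 -1.66701057e-03]
 [ 3.62017525e-04 -1.93374125e-03 -9.99998065e-01]] [-0.13046754  0.33164662  0.14353803] 1.0011795604731004 0.008
```

View pics/top0.png

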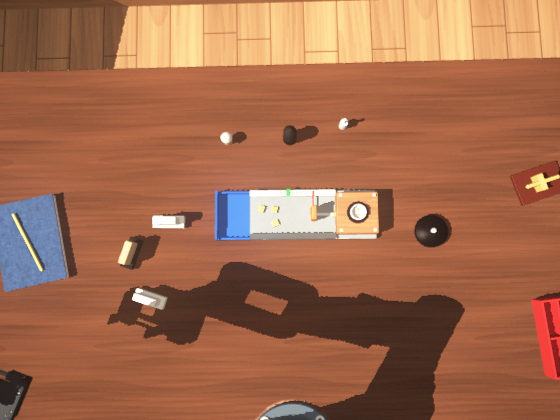

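View pics/side0.png

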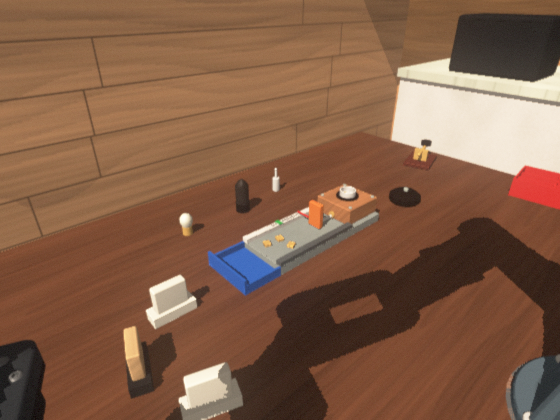

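The top view shows the tester lying along world +y, with its tray at (233,215) and housing at (357,212). The scraper candidates are (129,253), with a black base and wood grip, and two all-white blocks at (169,221) and (149,299). Only (129,253) fits the description. I'll confirm it in an enlarged crop.

```bash
python3 - <<'E'
import cv2
a=cv2.imread("pics/top0.png")
cv2.imwrite("pics/c1.png",cv2.resize(a[180:280,110:250],None,fx=5.5,fy=5.5,interpolation=cv2.INTER_CUBIC))
cv2.imwrite("pics/c2.png",cv2.resize(a[180:250,205:385],None,fx=4.4,fy=4.4,interpolation=cv2.INTER_CUBIC))
E
```

```text
(no output)
```

View pics/c1.png

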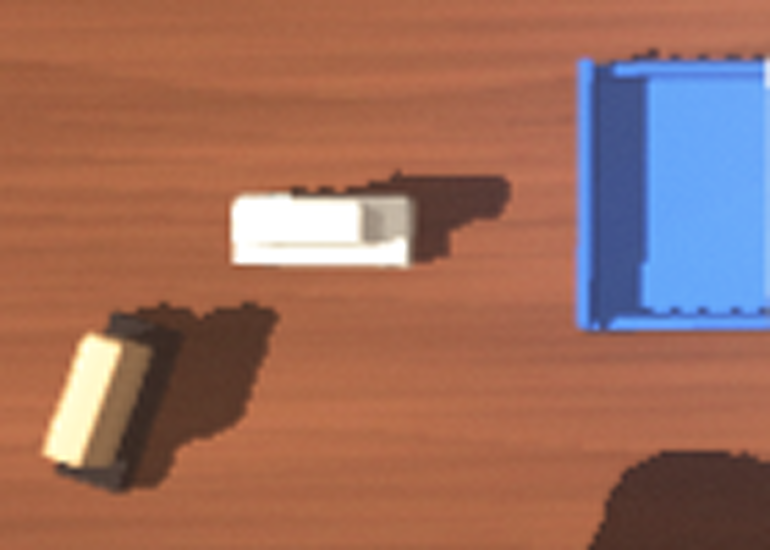

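View pics/c2.png

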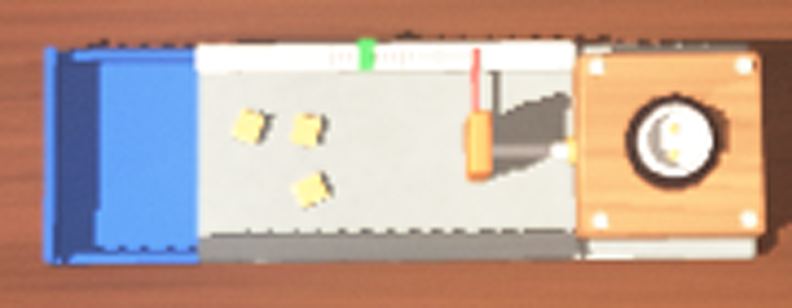

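The first crop confirms the scraper: black base, light wood grip, centred near full-image pixel (128,253). The second shows the chips at crop (250,126), (308,130) and (312,189), the green mark at (367,55) and the pointer at (475,52).

```bash
cat > h.py <<'E'
import numpy as np
from rig import bot, vision
from scipy.optimize import least_squares
def proj(n,P,m=None):
    m=m or vision.camera_model(n); T=m["camera_from_world"];K=m["camera_matrix"]
    c=np.atleast_2d(P)@T[:3,:3].T+T[:3,3]
    return np.c_[K[0,0]*c[:,0]/-c[:,2]+K[0,2],K[1,1]*c[:,1]/c[:,2]+K[1,2]]
def ray(n,uv,z,m=None):
    m=m or vision.camera_model(n); T=m["camera_from_world"];K=m["camera_matrix"];R=T[:3,:3]
    d=R.T@np.array([(uv[0]-K[0,2])/K[0,0],-(uv[1]-K[1,2])/K[1,1],-1]);o=-R.T@T[:3,3]
    return o+d*(z-o[2])/d[2]
def place(q,P):
    c,s=np.cos(q[2]),np.sin(q[2]);P=np.array(P)/1000
    return np.c_[q[0]+c*P[:,0]-s*P[:,1],q[1]+s*P[:,0]+c*P[:,1],P[:,2]]
def fit(n,P,uv,q0):
    m=vision.camera_model(n)
    r=least_squares(lambda q:(proj(n,place(q,P),m)-uv).ravel(),q0,loss="soft_l1");return r.x,r.fun.reshape(-1,2)
E
cat > a.py <<'E'
from h import *
c1=lambda p:(np.array(p)+.5)/5.5-.5+[110,180]
c2=lambda p:(np.array(p)+.5)/4.4-.5+[205,180]
P=[(60,135,30),(60,-75,30),(46,135,30),(46,-75,30),(-46,135,30),(-60,135,30),(50,-75,60),(50,-175,60),(-50,-175,60),(-50,-75,60)]
t,r=fit("top",P,c2([(197,45),(575,40),(197,72),(575,70),(200,233),(198,262),(578,53),(759,51),(766,233),(577,237)]),[.6,.1,0])
print("tester",t,np.degrees(t[2]));print(r.round(1).tolist())
P=[(28,9,65),(28,-9,65),(-28,-9,65),(-28,9,65),(38,-15,0),(-38,-15,0)]
s,r=fit("top",P,c1([(88,332),(124,340),(82,468),(43,456),(181,328),(124,490)]),[.5,.4,-.3])
print("scr",s,np.degrees(s[2]));print(r.round(1).tolist())
c,S=np.cos(t[2]),np.sin(t[2]);R=np.array([[c,S],[-S,c]])
def T(uv,z):
    w=ray("top",c2(uv),z);return (w*1000).round(1),(R@(w[:2]-t[:2])*1000).round(1)
for k,uv,z in [("c1",(250,126),.026),("c2",(308,130),.026),("c3",(312,189),.026),("mark",(367,55),.03),("ptr",(475.5,52),.035),("tab",(480,145),.079),("tabfoot",(479,180),.022)]:print(k,*T(uv,z))
for k,uv,z in [("plug",(343,126),.0),("lamp",(227,140),0.0),("valve",(290,137),0.0),("white1",(169,221),.03),("white2",(149,299),.03)]:print(k,(ray("top",uv,z)*1000).round())
print([proj("top",place(t,[(0,-20,79),(0,-20,22)]))])
E
python3 a.py
```

```text
tester [ 0.55089308 -0.04349921 -0.01384682] -0.7933641670063205
[[0.1, 0.2], [-0.6, 0.6], [0.1, -0.3], [-0.5, -0.6], [-0.6, 0.5], [-0.2, -0.4], [-0.0, -0.1], [0.6, 0.0], [0.3, 0.3], [1.1, -0.2]]
scr [ 0.46645671  0.38626493 -0.31773201] -18.204703168989628
[[-0.8, -0.5], [-0.2, 0.3], [-0.2, -0.3], [-0.3, -0.3], [0.7, 0.5], [1.2, 0.4]]
c1 [567.4  62.   26. ] [ 15.  105.8]
c2 [564.4  29.6  26. ] [12.5 73.3]
c3 [531.3  28.1  26. ] [-20.6  71.3]
mark [605.4  -4.3  30. ] [54. 40.]
ptr [605.  -64.7  35. ] [ 54.4 -20.5]
tab [548.6 -63.2  79. ] [ -2.  -19.8]
tabfoot [534.6 -65.3  22. ] [-16. -22.]
plug [ 777. -149.    0.]
lamp [748. 148.   0.]
valve [752. -13.   0.]
white1 [541. 289.  30.]
white2 [353. 336.  30.]
[array([[313.78430016, 211.70286247],
       [312.55938628, 214.05021414]])]
```

```bash
cat >> h.py <<'E'
import sys
from scipy.spatial.transform import Rotation as Ro
TEST=(0.55089,-0.0435,np.degrees(-0.01385))
def tw(x,y,z):  # tester mm -> world mm
    return place((TEST[0],TEST[1],np.radians(TEST[2])),[(x,y,z)])[0]*1000
def go(p,yaw):  # p world mm, yaw of closing axis from world y, deg
    s=bot.read_state();R=np.array(s["tcp_rot"]);a=np.radians(yaw)
    y=np.array([-np.sin(a),np.cos(a),0]);y*=np.sign(y@R[:,1]);z=np.array([0,0,-1.])
    Rt=np.c_[np.cross(y,z),y,z]
    print("t",round(s["time_s"],2),"pos",(np.array(s["position"])*1000).round(1),"F",np.round(s["force"],1),"open",round(s["opening"]*87,1),"grip",round(s["grasp_force"],1))
    print("go xyz",(R.T@(np.array(p)-np.array(s["position"])*1000)).round(1),"rot",(Ro.from_matrix(R.T@Rt).as_rotvec()).round(4))
if __name__=="__main__":
    a=[float(v) for v in sys.argv[2:]]
    go(tw(*a[:3]) if sys.argv[1]=="t" else a[:3],TEST[2]+a[3] if sys.argv[1]=="t" else a[3])
E
python3 h.py w 466.5 386.3 110 -18.2
```

```text
t 0.1 pos [228.4 581.1 229.7] F [-0.1  0.3  0.1] open 87.1 grip 0.0
go xyz [-292.9  -93.9  119.7] rot [-0.0019 -0.0004 -0.0571]
```

```bash
python3 -m handwheel '[{"xyz":[-58,-19,24],"delta_rot":[0,0,-0.057],"hand":-1},{"xyz":[-116,-38,48],"delta_rot":[0,0,-0.057],"hand":-1},{"xyz":[-170,-56,70],"delta_rot":[0,0,-0.057],"hand":-1},{"xyz":[-225,-75,85],"delta_rot":[0,0,-0.057],"hand":-1},{"xyz":[-265,-87,95],"delta_rot":[0,0,-0.057],"hand":-1}]'; python3 h.py w 466.5 386.3 110 -18.2
```

```text
time_s: 0.72
position: [0.4448, 0.4015, 0.1342]
tcp_rot: [[-0.949, 0.314, -0.001], [0.314, 0.949, -0.001], [0.001, -0.002, -1.0]]
force: [0.1, 0.0, 0.6]
opening: 0.998
grasp_force: 0.0
t 0.72 pos [444.8 401.5 134.2] F [0.1 0.  0.6] open 86.8 grip 0.0
go xyz [-25.4  -7.5  24.2] rot [-0.0015 -0.0011 -0.0017]
```

```bash
python3 -m handwheel '[{"xyz":[-13,-4,12],"delta_rot":[0,0,0],"hand":-1},{"xyz":[-25.5,-7.5,24],"delta_rot":[0,0,0],"hand":-1},{"xyz":[-25.5,-7.5,24],"delta_rot":[0,0,0],"hand":-1},{"xyz":[-25.5,-7.5,24],"delta_rot":[0,0,0],"hand":-1},{"xyz":[-25.5,-7.5,24],"delta_rot":[0,0,0],"hand":-1}]' >/dev/null; python3 h.py w 466.5 386.3 34 -18.2; python3 - <<'E'
from h import *
import cv2
m=vision.camera_model("wrist");a=vision.capture("wrist")[:,:,::-1].copy()
q=(.4665,.3863,np.radians(-18.2))
for u in proj("wrist",place(q,[(28,9,65),(28,-9,65),(-28,-9,65),(-28,9,65)]),m): 
    print(u.round())
    cv2.drawMarker(a,tuple(int(v) for v in u),(0,0,255),1,12)
cv2.imwrite("pics/w1.png",a)
E
```

```text
t 1.35 pos [464.7 389.5 112.1] F [-0.2 -0.8 -0.9] open 86.9 grip 0.0
go xyz [-2.7 -2.6 78.1] rot [0.0007 0.0004 0.0015]
[286. 280.]
[257. 279.]
[255. 188.]
[287. 188.]
```

View pics/w1.png

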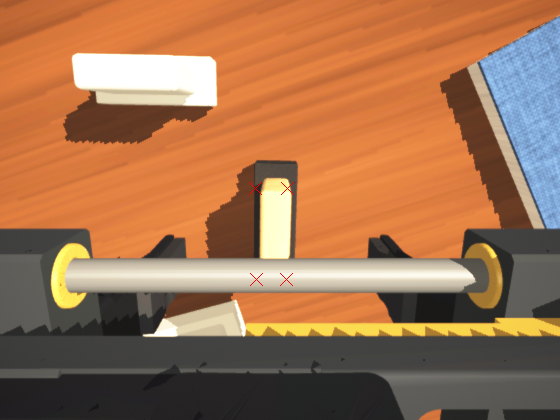

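The wrist view shows the scraper between the open jaws, grip centred near (277,215) and square to them, with the white look-alikes well clear. Now I descend and grip.

```bash
python3 -m handwheel '[{"xyz":[-1,0,30],"delta_rot":[0,0,0],"hand":-1},{"xyz":[-1,0,60],"delta_rot":[0,0,0],"hand":-1},{"xyz":[-1,0,78],"delta_rot":[0,0,0],"hand":-1},{"xyz":[-1,0,78],"delta_rot":[0,0,0],"hand":-1},{"xyz":[-1,0,78],"delta_rot":[0,0,0],"hand":1}]' >/dev/null;python3 h.py w 466.5 386.3 34 -18.2;  python3 -m handwheel '[{"xyz":[0,0,0],"delta_rot":[0,0,0],"hand":1},{"xyz":[0,0,0],"delta_rot":[0,0,0],"hand":1},{"xyz":[0,0,0],"delta_rot":[0,0,0],"hand":1},{"xyz":[0,0,0],"delta_rot":[0,0,0],"hand":1},{"xyz":[0,0,0],"delta_rot":[0,0,0],"hand":1}]' ; python3 h.py w 466.5 386.3 34 -18.2
```

```text
t 2.02 pos [467.  388.7  34.4] F [ 0.6 -0.1  0.6] open 82.4 grip 0.0
go xyz [-0.3 -2.5  0.4] rot [0.0013 0.0012 0.0001]
time_s: 2.65
position: [0.4664, 0.3882, 0.0336]
tcp_rot: [[-0.95, 0.312, 0.0], [0.312, 0.95, 0.0], [-0.0, 0.0, -1.0]]
force: [-0.7, -0.6, 0.3]
opening: 0.4
grasp_force: 0.0
t 2.65 pos [466.4 388.2  33.6] F [-0.7 -0.6  0.3] open 34.8 grip 0.0
go xyz [-0.7 -1.8 -0.4] rot [ 0.      0.     -0.0001]
```

```bash
python3 -m handwheel '[{"xyz":[0,0,0],"delta_rot":[0,0,0],"hand":1},{"xyz":[0,0,0],"delta_rot":[0,0,0],"hand":1},{"xyz":[0,0,0],"delta_rot":[0,0,0],"hand":1},{"xyz":[0,0,0],"delta_rot":[0,0,0],"hand":1},{"xyz":[0,0,0],"delta_rot":[0,0,0],"hand":1}]'  >/dev/null; python3 h.py w 466.5 386.3 34 -18.2
python3 -m handwheel '[{"xyz":[0,0,-30],"delta_rot":[0,0,0],"hand":1},{"xyz":[0,0,-60],"delta_rot":[0,0,0],"hand":1},{"xyz":[0,0,-90],"delta_rot":[0,0,0],"hand":1},{"xyz":[0,0,-110],"delta_rot":[0,0,0],"hand":1},{"xyz":[0,0,-110],"delta_rot":[0,0,0],"hand":1}]'  >/dev/null; python3 h.py t 0 30 145 0
```

```text
t 3.27 pos [466.3 388.2  33.5] F [ 0.7 -0.3 -0.6] open 17.5 grip 29.9
go xyz [-0.8 -1.7 -0.5] rot [-0.0002 -0.0001 -0.0001]
t 3.9 pos [467.2 388.8 145. ] F [ 0.2 -0.3 -1.2] open 17.9 grip 29.9
go xyz [-205.6 -355.9   -0.5] rot [ 0.0024  0.0028 -0.3039]
```

```bash
python3 -m handwheel '[{"xyz":[-25,-43,0],"delta_rot":[0,0,-0.06],"hand":1},{"xyz":[-52,-90,0],"delta_rot":[0,0,-0.12],"hand":1},{"xyz":[-80,-139,0],"delta_rot":[0,0,-0.18],"hand":1},{"xyz":[-108,-188,0],"delta_rot":[0,0,-0.24],"hand":1},{"xyz":[-135,-234,0],"delta_rot":[0,0,-0.304],"hand":1}]'  >/dev/null; python3 h.py t 0 30 145 0
```

```text
t 4.53 pos [520.8 121.9 142.2] F [ 0.5  0.3 -2.8] open 17.9 grip 29.9
go xyz [ -32.1 -135.1   -2.9] rot [-0.0001 -0.0023  0.002 ]
```

```bash
python3 -m handwheel '[{"xyz":[-12,-50,0],"delta_rot":[0,0,0],"hand":1},{"xyz":[-24,-100,0],"delta_rot":[0,0,0],"hand":1},{"xyz":[-32,-135,0],"delta_rot":[0,0,0],"hand":1},{"xyz":[-32,-135,0],"delta_rot":[0,0,0],"hand":1},{"xyz":[-32,-135,0],"delta_rot":[0,0,0],"hand":1}]'  >/dev/null; python3 h.py t 0 30 85 0
```

```text
t 5.15 pos [550.4 -11.1 142.5] F [-0.5  0.2 -1.2] open 17.6 grip 29.9
go xyz [-1.1 -2.5 57.5] rot [ 0.0011 -0.0029 -0.0005]
```

```bash
python3 -m handwheel '[{"xyz":[-1,-2,20],"delta_rot":[0,0,0],"hand":1},{"xyz":[-1,-2,45],"delta_rot":[0,0,0],"hand":1},{"xyz":[-1,-2,64],"delta_rot":[0,0,0],"hand":1},{"xyz":[-1,-2,74],"delta_rot":[0,0,0],"hand":1},{"xyz":[-1,-2,74],"delta_rot":[0,0,0],"hand":1}]'  >/dev/null; python3 h.py t 0 30 55 0; python3 - <<'E'
from h import *
import cv2
m=vision.camera_model("wrist");w=vision.capture("wrist")[:,:,::-1];s=vision.capture("side")[:,:,::-1]
s=cv2.resize(s[170:310,190:390],None,fx=2.8,fy=3,interpolation=cv2.INTER_CUBIC)
w=cv2.resize(w,None,fx=.42,fy=1) if 0 else w[100:350,180:400]
w=cv2.resize(w,(220,420)) if 0 else cv2.copyMakeBorder(w,0,170,0,0,0)
cv2.imwrite("pics/d1.png",np.hstack([s,w]))
print(s.shape)
E
```

```text
t 5.78 pos [551.8 -12.6  68.9] F [-0.5  0.2 -1.5] open 17.8 grip 29.9
go xyz [ 0.5 -0.9 13.9] rot [ 0.0005 -0.002   0.0014]
(420, 560, 3)
```

View pics/d1.png

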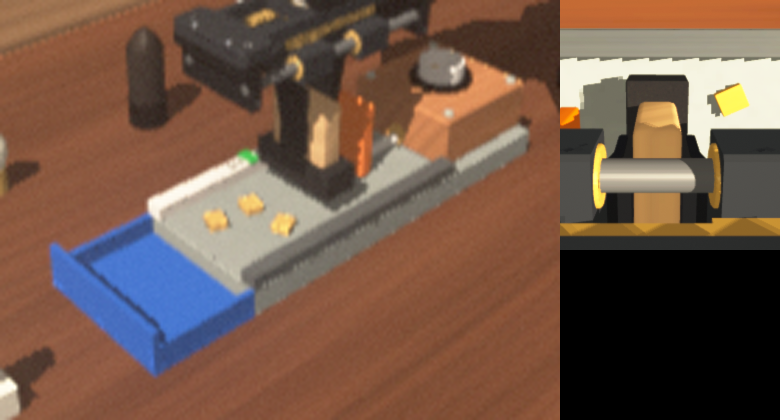

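The scraper is over the channel between the tab and the three chips. In the wrist crop, the base's end edge is at row 75 and the dark kerb's inner edge at row 60. I'll compute the lateral offset from those.

```bash
python3 - <<'E'
from h import *
t=np.radians(TEST[2]);R=np.array([[np.cos(t),np.sin(t)],[-np.sin(t),np.cos(t)]])
f=lambda uv,z:(R@(ray("wrist",uv,z)[:2]-np.array(TEST[:2]))*1000).round(1)
print("base corners",f((248,175),.055),f((308,175),.055),"kerb inner top",f((278,160),.030),"kerb outer",f((278,129),.03),"chip",f((351,199),.026))
E
```

```text
base corners [-36.3  17.1] [-36.3  45.4] kerb inner top [-40.4  31.4] kerb outer [-56.7  31.3] chip [-18.1  72.4]
```

```bash
python3 -m handwheel '[{"xyz":[-1,-0.5,5],"delta_rot":[0,-0.001,0.001],"hand":1},{"xyz":[-1,-0.5,10],"delta_rot":[0,-0.001,0.001],"hand":1},{"xyz":[-1,-0.5,13],"delta_rot":[0,-0.001,0.001],"hand":1},{"xyz":[-1,-0.5,14],"delta_rot":[0,-0.001,0.001],"hand":1},{"xyz":[-1,-0.5,14],"delta_rot":[0,-0.001,0.001],"hand":1}]'  >/dev/null; python3 h.py t 0 138 54.5 0
```

```text
t 6.5 pos [553.5 -14.2  55.4] F [-0.3 -0.4 -1.4] open 17.7 grip 29.9
go xyz [  2.3 108.7   0.9] rot [ 0.0001  0.0007 -0.001 ]
```

```bash
python3 -m handwheel '[{"xyz":[0,8,0.7],"delta_rot":[0,0,0],"hand":1},{"xyz":[0,19,0.7],"delta_rot":[0,0,0],"hand":1},{"xyz":[0,30,0.7],"delta_rot":[0,0,0],"hand":1},{"xyz":[0,41,0.7],"delta_rot":[0,0,0],"hand":1},{"xyz":[0,52,0.7],"delta_rot":[0,0,0],"hand":1}]'  >/dev/null; python3 h.py t 0 138 54.5 0
python3 -m handwheel '[{"xyz":[0,11,0],"delta_rot":[0,0,0],"hand":1},{"xyz":[0,22,0],"delta_rot":[0,0,0],"hand":1},{"xyz":[0,33,0],"delta_rot":[0,0,0],"hand":1},{"xyz":[0,44,0],"delta_rot":[0,0,0],"hand":1},{"xyz":[0,53,0],"delta_rot":[0,0,0],"hand":1}]'  >/dev/null; python3 h.py t 0 138 54.5 0; python3 - <<'E'
from h import *
import cv2
w=vision.capture("top")[:,:,::-1];s=vision.capture("side")[:,:,::-1]
s=cv2.resize(s[190:310,190:350],None,fx=2.5,fy=2.5,interpolation=cv2.INTER_CUBIC)
w=cv2.resize(w[180:250,205:305],(400,280),interpolation=cv2.INTER_CUBIC)
cv2.imwrite("pics/e1.png",np.hstack([s,cv2.copyMakeBorder(w,0,20,0,0,0)]))
E
```

```text
t 7.12 pos [554.3  38.8  54.9] F [-0.  -0.4 -1.6] open 18.0 grip 29.9
go xyz [ 2.3 55.7  0.4] rot [-0.0001  0.0011 -0.0004]
t 7.75 pos [555.4  91.3  55.5] F [-0.9 -1.1  7.9] open 18.0 grip 29.9
go xyz [2.6 3.1 0.9] rot [-0.0005  0.0015 -0.0002]
```

View pics/e1.png

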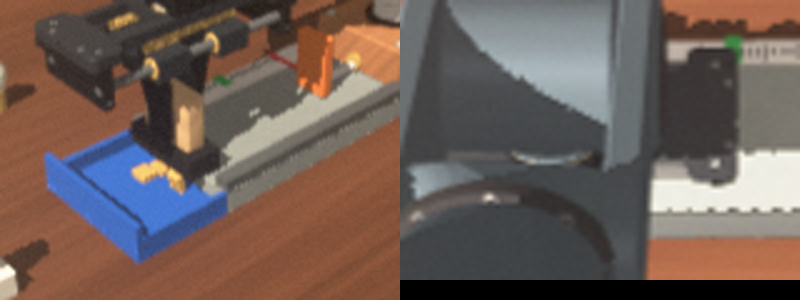

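All three chips appear to be at or over the edge, near (150,172) to (180,182). The 8 N upward force suggests one is still tipping. I'll ease up slightly and push on over the tray.

```bash
python3 -m handwheel '[{"xyz":[0,0,-1.5],"delta_rot":[0,0,0],"hand":1},{"xyz":[0,8,-1.5],"delta_rot":[0,0,0],"hand":1},{"xyz":[0,16,-1.5],"delta_rot":[0,0,0],"hand":1},{"xyz":[0,22,-1.5],"delta_rot":[0,0,0],"hand":1},{"xyz":[0,22,-1.5],"delta_rot":[0,0,0],"hand":1}]'  >/dev/null; python3 h.py t 0 138 54.5 0
python3 -m handwheel '[{"xyz":[0,0,-20],"delta_rot":[0,0,0],"hand":1},{"xyz":[0,0,-45],"delta_rot":[0,0,0],"hand":1},{"xyz":[0,0,-70],"delta_rot":[0,0,0],"hand":1},{"xyz":[0,0,-90],"delta_rot":[0,0,0],"hand":1},{"xyz":[0,0,-90],"delta_rot":[0,0,0],"hand":1}]'  >/dev/null; python3 h.py w 466.5 386.5 130 -18.2; python3 - <<'E'
from h import *
import cv2
w=vision.capture("wrist")[:,:,::-1];s=vision.capture("side")[:,:,::-1]
s=cv2.resize(s[190:310,190:350],None,fx=2.5,fy=2.5,interpolation=cv2.INTER_CUBIC)
w=cv2.resize(w,(400,300))
cv2.imwrite("pics/f1.png",np.hstack([s,w]))
E
```

```text
t 8.47 pos [555.3 113.4  56.2] F [-0.5 -0.  -1.3] open 17.8 grip 29.9
go xyz [  2.2 -19.    1.7] rot [-0.      0.0007  0.    ]
t 9.1 pos [556.5 112.7 147.8] F [ 0.2 -0.3 -1.7] open 17.7 grip 29.9
go xyz [ 94.2 272.4  17.3] rot [0.0007 0.0049 0.3028]
```

View pics/f1.png

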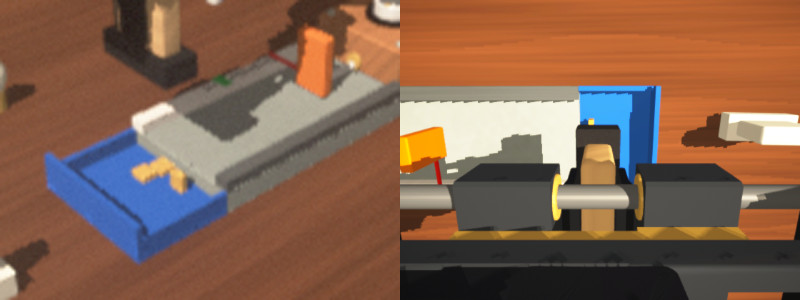

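The side view shows the deck clear and all three chips inside the tray at (145,172), (160,165) and (180,180). Now I return the scraper to its free spot on the desk.

```bash
python3 -m handwheel '[{"xyz":[17,50,0],"delta_rot":[0,0,0.06],"hand":1},{"xyz":[35,100,0],"delta_rot":[0,0,0.12],"hand":1},{"xyz":[53,152,0],"delta_rot":[0,0,0.18],"hand":1},{"xyz":[70,204,0],"delta_rot":[0,0,0.24],"hand":1},{"xyz":[87,253,0],"delta_rot":[0,0,0.3],"hand":1}]'  >/dev/null; python3 h.py w 466.5 386.5 90 -18.2
```

```text
t 9.82 pos [470.7 368.3 144.6] F [-0.4  0.1 -1.5] open 18.0 grip 29.9
go xyz [ 9.6 16.1 54.6] rot [-0.0016 -0.0008  0.001 ]
```

```bash
python3 -m handwheel '[{"xyz":[9,16,0],"delta_rot":[-0.001,0,0],"hand":1},{"xyz":[9,16,30],"delta_rot":[-0.001,0,0],"hand":1},{"xyz":[9,16,65],"delta_rot":[-0.001,0,0],"hand":1},{"xyz":[9,16,95],"delta_rot":[-0.001,0,0],"hand":1},{"xyz":[9,16,102],"delta_rot":[-0.001,0,0],"hand":1}]'  >/dev/null; python3 h.py w 466.5 386.5 34 -18.2
```

```text
t 10.45 pos [467.  383.2  41.3] F [-0.4 -1.  -0.4] open 17.9 grip 29.9
go xyz [1.5 3.  7.3] rot [-0.0037 -0.0032  0.0024]
```

```bash
python3 -m handwheel '[{"xyz":[0,0,3],"delta_rot":[-0.002,-0.001,0],"hand":1},{"xyz":[0,0,5],"delta_rot":[-0.002,-0.001,0],"hand":1},{"xyz":[0,0,6.5],"delta_rot":[-0.002,-0.001,0],"hand":1},{"xyz":[0,0,7.5],"delta_rot":[-0.002,-0.001,0],"hand":1},{"xyz":[0,0,7.5],"delta_rot":[-0.002,-0.001,0],"hand":1}]'  >/dev/null; python3 h.py w 466.5 386.5 34 -18.2
```

```text
t 11.07 pos [468.7 385.2  37.1] F [ 0.4 -0.2 -1.7] open 17.7 grip 29.9
go xyz [2.5 0.6 3.1] rot [0.0036 0.0023 0.0029]
```

```bash
python3 -m handwheel '[{"xyz":[0,0,1],"delta_rot":[0.002,0.001,0],"hand":1},{"xyz":[0,0,2],"delta_rot":[0.002,0.001,0],"hand":1},{"xyz":[0,0,2.7],"delta_rot":[0.002,0.001,0],"hand":1},{"xyz":[0,0,2.7],"delta_rot":[0.002,0.001,0],"hand":1},{"xyz":[0,0,2.7],"delta_rot":[0.002,0.001,0],"hand":1}]'  >/dev/null; python3 h.py w 466.5 386.5 34 -18.2
```

```text
t 11.7 pos [468.6 385.1  34. ] F [-0.4 -0.7 -2.7] open 17.5 grip 29.9
go xyz [2.5 0.7 0. ] rot [0.0013 0.0009 0.0028]
```

```bash
python3 -m handwheel '[{"xyz":[0,0,0.5],"delta_rot":[0,0,0],"hand":1},{"xyz":[0,0,0.8],"delta_rot":[0,0,0],"hand":1},{"xyz":[0,0,0.8],"delta_rot":[0,0,0],"hand":-0.6},{"xyz":[0,0,0.8],"delta_rot":[0,0,0],"hand":-0.6},{"xyz":[0,0,0.8],"delta_rot":[0,0,0],"hand":-0.6}]'  >/dev/null; python3 h.py w 466.5 386.5 34 -18.2
python3 -m handwheel '[{"xyz":[0,0,0],"delta_rot":[0,0,0],"hand":-0.6},{"xyz":[0,0,0],"delta_rot":[0,0,0],"hand":-0.6},{"xyz":[0,0,-20],"delta_rot":[0,0,0],"hand":-0.6},{"xyz":[0,0,-70],"delta_rot":[0,0,0],"hand":-0.6},{"xyz":[0,0,-120],"delta_rot":[0,0,0],"hand":-0.6}]'  >/dev/null; python3 h.py t 0 -20 150 0
python3 -c "
from h import *;import cv2
s=vision.capture('top')[:,:,::-1]
w=vision.capture('side')[:,:,::-1]
cv2.imwrite('pics/g1.png',np.hstack([cv2.resize(w[190:410,80:300],(400,400)),cv2.resize(s[170:270,210:310],(400,400),interpolation=2)]))"
```

```text
t 12.32 pos [468.8 385.1  33.4] F [-0.   0.5  0.7] open 40.1 grip 0.0
go xyz [ 2.6  0.6 -0.6] rot [0.0016 0.0012 0.0029]
t 12.95 pos [468.4 384.9 155.5] F [-0.1  0.8 -0.2] open 69.4 grip 0.0
go xyz [-217.  -400.9    5.2] rot [ 0.0013  0.0013 -0.301 ]
```

View pics/g1.png

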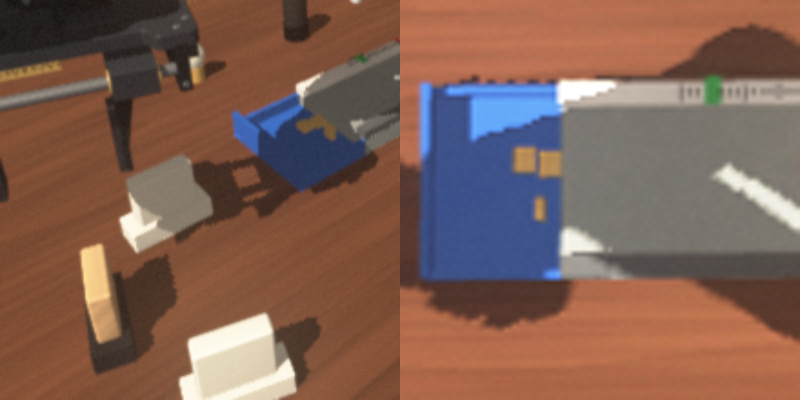

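All three chips lie in the tray, at crop pixels (525,160), (550,163) and (540,208). The scraper stands upright clear of its look-alikes. On to the tab.

```bash
python3 -m handwheel '[{"xyz":[-25,-46,0],"delta_rot":[0,0,-0.06],"hand":0.1},{"xyz":[-52,-96,0],"delta_rot":[0,0,-0.12],"hand":0.1},{"xyz":[-80,-148,0],"delta_rot":[0,0,-0.18],"hand":0.1},{"xyz":[-108,-199,0],"delta_rot":[0,0,-0.24],"hand":0.1},{"xyz":[-135,-249,0],"delta_rot":[0,0,-0.301],"hand":0.1}]'  >/dev/null; python3 h.py t -1 -20 110 0
```

```text
t 13.68 pos [519.9 104.6 153.7] F [-0.1  0.9  0. ] open 40.1 grip 0.0
go xyz [ -31.6 -167.7   43.6] rot [0.001  0.0023 0.0021]
```

```bash
python3 -m handwheel '[{"xyz":[-10,-53,0],"delta_rot":[0,0,0],"hand":0.1},{"xyz":[-20,-106,10],"delta_rot":[0,0,0],"hand":0.1},{"xyz":[-28,-150,30],"delta_rot":[0,0,0],"hand":0.1},{"xyz":[-31.5,-167.5,43],"delta_rot":[0,0,0],"hand":0.1},{"xyz":[-31.5,-167.5,43],"delta_rot":[0,0,0],"hand":0.1}]'  >/dev/null; python3 h.py t -1 -20 50 0
python3 -m handwheel '[{"xyz":[0,0,0],"delta_rot":[0,0,0],"hand":0.1},{"xyz":[0,0,0],"delta_rot":[0,0,0],"hand":0.1},{"xyz":[0,0,0],"delta_rot":[0,0,0],"hand":0.1},{"xyz":[0,0,0],"delta_rot":[0,0,0],"hand":0.1},{"xyz":[0,0,0],"delta_rot":[0,0,0],"hand":0.1}]'  >/dev/null; python3 h.py t -1 -20 50 0
```

```text
t 14.3 pos [548.3 -61.9 109.2] F [ 0.2  0.4 -0.9] open 39.3 grip 0.0
go xyz [-1.4 -1.7 59.2] rot [ 0.0019 -0.0008 -0.0021]
t 14.93 pos [549.  -61.3 110.1] F [ 0.6 -0.3  0.1] open 39.4 grip 0.0
go xyz [-0.5 -2.3 60.1] rot [0.0009 0.0015 0.0004]
```

```bash
python3 -m handwheel '[{"xyz":[0,-2,10],"delta_rot":[0,0,0],"hand":0.1},{"xyz":[0,-2,25],"delta_rot":[0,0,0],"hand":0.1},{"xyz":[0,-2,42],"delta_rot":[0,0,0],"hand":0.1},{"xyz":[0,-2,60],"delta_rot":[0,0,0],"hand":0.1},{"xyz":[0,-2,60],"delta_rot":[0,0,0],"hand":0.1}]'  >/dev/null; python3 h.py t -1 -20 50 0
```

```text
t 15.55 pos [547.4 -63.   47.6] F [0.1 0.5 0.3] open 39.0 grip 0.0
go xyz [-2.2 -0.5 -2.4] rot [ 0.0024 -0.0033 -0.0001]
```

```bash
python3 -m handwheel '[{"xyz":[0,0,-1],"delta_rot":[0,0,0],"hand":0.6},{"xyz":[0,0,-1],"delta_rot":[0,0,0],"hand":0.6},{"xyz":[0,0,-1],"delta_rot":[0,0,0],"hand":0.66},{"xyz":[0,0,-1],"delta_rot":[0,0,0],"hand":1},{"xyz":[0,0,-1],"delta_rot":[0,0,0],"hand":1}]'  >/dev/null; python3 h.py t -1 40 50 0
python3 -m handwheel '[{"xyz":[0,0,0],"delta_rot":[0,0,0],"hand":1},{"xyz":[0,0,0],"delta_rot":[0,0,0],"hand":1},{"xyz":[0,0,0],"delta_rot":[0,0,0],"hand":1},{"xyz":[0,0,0],"delta_rot":[0,0,0],"hand":1},{"xyz":[0,0,0],"delta_rot":[0,0,0],"hand":1}]'  >/dev/null; python3 h.py t -1 40 50 0
```

```text
t 16.18 pos [549.2 -62.8  51.4] F [1.1 4.1 3.5] open 11.9 grip 30.0
go xyz [-0.4 59.4  1.5] rot [ 0.0016  0.002  -0.0003]
t 16.8 pos [549.3 -62.9  51.4] F [0.1 5.  5.7] open 12.1 grip 30.0
go xyz [-0.4 59.4  1.5] rot [ 0.0016  0.0019 -0.0002]
```

```bash
python3 -m handwheel '[{"xyz":[0,4,0],"delta_rot":[0,0,0],"hand":1},{"xyz":[0,10,0],"delta_rot":[0,0,0],"hand":1},{"xyz":[0,16,0],"delta_rot":[0,0,0],"hand":1},{"xyz":[0,22,0],"delta_rot":[0,0,0],"hand":1},{"xyz":[0,29,0],"delta_rot":[0,0,0],"hand":1}]'  >/dev/null; python3 h.py t -1 40 50 0
python3 -m handwheel '[{"xyz":[0,7,0],"delta_rot":[0,0,0],"hand":1},{"xyz":[0,14,0],"delta_rot":[0,0,0],"hand":1},{"xyz":[0,21,0],"delta_rot":[0,0,0],"hand":1},{"xyz":[0,27,0],"delta_rot":[0,0,0],"hand":1},{"xyz":[0,30.5,0],"delta_rot":[0,0,0],"hand":1}]'  >/dev/null; python3 h.py t -1 40 50 0;python3 -c "
from h import *;import cv2
w=vision.capture('side')[:,:,::-1];s=vision.capture('top')[:,:,::-1]
cv2.imwrite('pics/i1.png',np.hstack([cv2.resize(w[190:290,230:330],(400,400),interpolation=2),cv2.resize(s[170:230,255:315],(400,400),interpolation=2)]))
for y in (35,40,45):
  a=np.r_[tw(54,y,30)]/1000;print(((proj('side',a)-[230,190])*4).round(),((proj('top',a)-[255,170])*400/60+[400,0]).round())"
```

```text
t 17.43 pos [549.7 -36.2  51.4] F [-2.2 -5.2  4.5] open 11.9 grip 30.0
go xyz [-0.3 32.7  1.3] rot [-0.0019  0.0019  0.001 ]
t 18.05 pos [550.1  -6.1  51.4] F [-1.4 -8.2  5.7] open 11.7 grip 30.0
go xyz [-0.3  2.7  1.4] rot [-0.0026  0.0017  0.0017]
[[204. 122.]] [[634. 147.]]
[[197. 125.]] [[620. 147.]]
[[190. 128.]] [[606. 147.]]
```

View pics/i1.png

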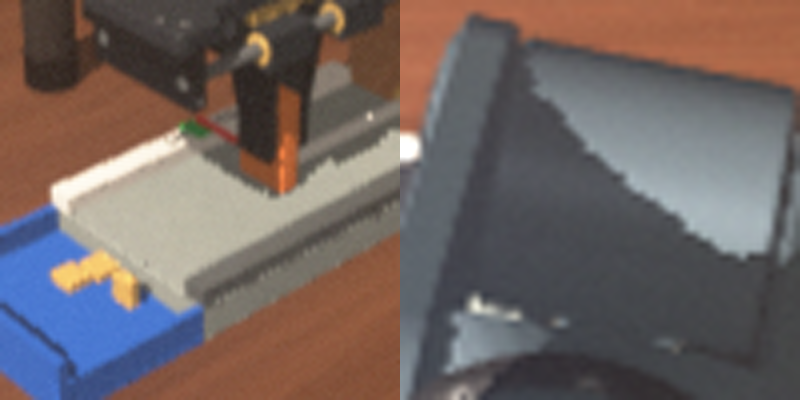

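The pointer tip at side-crop (197,118) meets the green band around (193,127). The measured travel is about 57 mm of the 60 mm needed, so I'll add 2.5 mm and then hold.

```bash
python3 -m handwheel '[{"xyz":[0,1,0],"delta_rot":[0,0,0],"hand":1},{"xyz":[0,1.5,0],"delta_rot":[0,0,0],"hand":1},{"xyz":[0,1.5,0],"delta_rot":[0,0,0],"hand":1},{"xyz":[0,1.5,0],"delta_rot":[0,0,0],"hand":1},{"xyz":[0,1.5,0],"delta_rot":[0,0,0],"hand":1}]'  >/dev/null; python3 h.py t -1 40 50 0
python3 - <<'E'
from h import *
import cv2
a=vision.capture("side").astype(int)
hsv=cv2.cvtColor(a.astype(np.uint8),cv2.COLOR_RGB2HSV)[205:240,250:300]
red=(np.minimum(hsv[...,0],180-hsv[...,0])<5)&(hsv[...,1]>150)&(hsv[...,2]>50)
gr=(abs(hsv[...,0].astype(int)-60)<15)&(hsv[...,1]>120)
for m in (red,gr):
    v,u=np.nonzero(m);print([(int(x)+250,int(y)+205) for x,y in zip(u,v)][:30])
for y in (34,37,40,43,46): print(y,proj("side",tw(48,y,35)/1000).round(1),proj("side",tw(54,y,35)/1000).round(1),proj("side",tw(53,y,30)/1000).round(1))
E
```

```text
t 18.77 pos [550.1  -4.9  51.4] F [-0.9 -7.   4.7] open 11.7 grip 30.0
go xyz [-0.3  1.4  1.4] rot [-0.0025  0.0016  0.0014]
[(280, 220), (281, 221), (282, 221), (285, 223)]
[]
34 [[283.1 219.4]] [[281.3 218.4]] [[281.6 220.5]]
37 [[282.1 219.9]] [[280.3 218.9]] [[280.6 221. ]]
40 [[281.1 220.4]] [[279.3 219.3]] [[279.6 221.4]]
43 [[280.  220.8]] [[278.2 219.8]] [[278.5 221.9]]
46 [[279.  221.3]] [[277.2 220.2]] [[277.5 222.4]]
```

The pointer pixels fit y of about 40 mm, which is mid-band. I'll hold for 1.9 s, then ease it home.

```bash
for i in 1 2 3; do python3 -m handwheel '[{"xyz":[0,0,0],"delta_rot":[0,0,0],"hand":1},{"xyz":[0,0,0],"delta_rot":[0,0,0],"hand":1},{"xyz":[0,0,0],"delta_rot":[0,0,0],"hand":1},{"xyz":[0,0,0],"delta_rot":[0,0,0],"hand":1},{"xyz":[0,0,0],"delta_rot":[0,0,0],"hand":1}]' >/dev/null; done; python3 h.py t -1 -20 50 0
python3 -m handwheel '[{"xyz":[0,-3,0],"delta_rot":[0,0,0],"hand":1},{"xyz":[0,-7,0],"delta_rot":[0,0,0],"hand":1},{"xyz":[0,-11,0],"delta_rot":[0,0,0],"hand":1},{"xyz":[0,-15,0],"delta_rot":[0,0,0],"hand":1},{"xyz":[0,-19,0],"delta_rot":[0,0,0],"hand":1}]' >/dev/null
python3 -m handwheel '[{"xyz":[0,-4,0],"delta_rot":[0,0,0],"hand":1},{"xyz":[0,-8,0],"delta_rot":[0,0,0],"hand":1},{"xyz":[0,-12,0],"delta_rot":[0,0,0],"hand":1},{"xyz":[0,-16,0],"delta_rot":[0,0,0],"hand":1},{"xyz":[0,-20,0],"delta_rot":[0,0,0],"hand":1}]' >/dev/null
python3 -m handwheel '[{"xyz":[0,-4,0],"delta_rot":[0,0,0],"hand":1},{"xyz":[0,-8,0],"delta_rot":[0,0,0],"hand":1},{"xyz":[0,-11,0],"delta_rot":[0,0,0],"hand":1},{"xyz":[0,-14,0],"delta_rot":[0,0,0],"hand":1},{"xyz":[0,-16,0],"delta_rot":[0,0,0],"hand":1}]' >/dev/null
python3 h.py t -1 -20 50 0
```

```text
t 20.7 pos [550.1  -4.9  51.4] F [-1.4 -5.8  4.9] open 11.6 grip 30.0
go xyz [ -0.3 -58.6   1.5] rot [-0.0025  0.0017  0.0014]
t 22.57 pos [549.4 -58.6  51.4] F [-1.1 -1.2  5. ] open 11.4 grip 30.0
go xyz [-0.3 -4.8  1.4] rot [-0.0006  0.002   0.0004]
```

```bash
python3 -m handwheel '[{"xyz":[0,-1,0],"delta_rot":[0,0,0],"hand":1},{"xyz":[0,-2,0],"delta_rot":[0,0,0],"hand":1},{"xyz":[0,-3,0],"delta_rot":[0,0,0],"hand":1},{"xyz":[0,-4,0],"delta_rot":[0,0,0],"hand":1},{"xyz":[0,-4.5,0],"delta_rot":[0,0,0],"hand":1}]' >/dev/null
python3 h.py t -1 -20 50 0
python3 -m handwheel '[{"xyz":[0,-0.5,0],"delta_rot":[0,0,0],"hand":1},{"xyz":[0,-1,0],"delta_rot":[0,0,0],"hand":1},{"xyz":[0,-1.3,0],"delta_rot":[0,0,0],"hand":1},{"xyz":[0,-1.3,0],"delta_rot":[0,0,0],"hand":1},{"xyz":[0,-1.3,0],"delta_rot":[0,0,0],"hand":1}]' >/dev/null
python3 h.py t -1 -20 50 0
```

```text
t 23.2 pos [549.3 -62.7  51.4] F [-0.6  0.8  5.6] open 11.9 grip 30.0
go xyz [-0.3 -0.8  1.4] rot [-0.0002  0.0019  0.0002]
t 23.82 pos [549.3 -62.9  51.4] F [-0.5  3.8  5.6] open 12.1 grip 30.0
go xyz [-0.4 -0.6  1.4] rot [ 0.0013  0.0019 -0.0002]
```

```bash
python3 -m handwheel '[{"xyz":[0,0,0],"delta_rot":[0,0,0],"hand":0.5},{"xyz":[0,0,0],"delta_rot":[0,0,0],"hand":0.3},{"xyz":[0,0,0],"delta_rot":[0,0,0],"hand":0.2},{"xyz":[0,0,0],"delta_rot":[0,0,0],"hand":0.2},{"xyz":[0,0,0],"delta_rot":[0,0,0],"hand":0.2}]' >/dev/null
python3 h.py t -1 -20 50 0
python3 -m handwheel '[{"xyz":[0,0,0],"delta_rot":[0,0,0],"hand":0.2},{"xyz":[0,0,-15],"delta_rot":[0,0,0],"hand":0.2},{"xyz":[0,0,-45],"delta_rot":[0,0,0],"hand":0.2},{"xyz":[0,0,-90],"delta_rot":[0,0,0],"hand":0.2},{"xyz":[0,0,-120],"delta_rot":[0,0,0],"hand":0.2}]' >/dev/null
python3 -m handwheel '[{"xyz":[0,50,0],"delta_rot":[0,0,0],"hand":0.2},{"xyz":[0,100,0],"delta_rot":[0,0,0],"hand":0.2},{"xyz":[0,150,0],"delta_rot":[0,0,0],"hand":0.2},{"xyz":[0,200,0],"delta_rot":[0,0,0],"hand":0.2},{"xyz":[0,250,0],"delta_rot":[0,0,0],"hand":0.2}]' >/dev/null
python3 h.py t -1 -20 170 0
python3 - <<'E'
from h import *
import cv2
a=vision.capture("side");b=cv2.imread("pics/side0.png")[:,:,::-1]
def mk(a):
    h=cv2.cvtColor(np.ascontiguousarray(a),cv2.COLOR_RGB2HSV)[190:240,290:340]
    v,u=np.nonzero((h[...,0]<12)&(h[...,1]>215)&(h[...,2]>90));return len(u),u.mean()+290,v.mean()+190
print(mk(b),mk(a))
h=lambda a:cv2.cvtColor(np.ascontiguousarray(a),cv2.COLOR_RGB2GRAY).astype(int)
for n,(r0,r1,c0,c1) in dict(valve=(175,215,232,252),plug=(165,195,268,284),lamp=(210,238,177,196),cup=(184,208,385,425)).items(): print(n,abs(h(a)-h(b))[r0:r1,c0:c1].mean().round(1))
cv2.imwrite("pics/z.png",a[:,:,::-1])
E
```

```text
t 24.45 pos [549.  -63.3  50.8] F [ 0.8 -1.5 -0.4] open 34.4 grip 0.0
go xyz [-0.6 -0.1  0.8] rot [0.0009 0.0011 0.    ]
t 25.7 pos [552.3 188.3 172.4] F [0.7 0.1 0.3] open 35.2 grip 0.0
go xyz [  -0.7 -251.8    2.2] rot [0.0011 0.0028 0.0002]
(0, np.float64(nan), np.float64(nan)) (0, np.float64(nan), np.float64(nan))
valve 4.4
plug 4.2
lamp 4.9
cup 20.7<stdin>:6: RuntimeWarning: Mean of empty slice.
  ret = ret.dtype.type(ret / rcount)
```

```bash
python3 - <<'E'
import cv2,numpy as np
for f in ("side0","z"):
    a=cv2.imread(f"pics/{f}.png").astype(int);o=a[190:240,290:345]
    v,u=np.nonzero((o[...,2]>110)&(o[...,2]>2.5*o[...,1]-10)&(o[...,0]<60)&(o[...,2]-o[...,1]>75))
    c=a[180:215,380:430].max(2);y,x=np.nonzero(c<45)
    print(f,a[215,316],"tab",len(u),u.min()+290 if len(u) else 0,u.max()+290 if len(u) else 0,v.mean()+190 if len(u) else 0,"cup",len(x),x.mean()+380,y.mean()+180)
E
```

```text
side0 [ 69 133 239] tab 0 0 0 0 cup 3 413.3333333333333 203.0
z [ 71 137 243] tab 0 0 0 0 cup 192 406.1041666666667 199.30208333333334
```

```bash
python3 - <<'E'
import cv2,numpy as np
for f in ("side0","z"):
    o=cv2.imread(f"pics/{f}.png").astype(int)[190:240,290:345]
    v,u=np.nonzero((o[...,2]>180)&(o[...,0]<100)&(o[...,2]-o[...,1]>90));print(len(u),u.min()+290,u.max()+290,u.mean()+290,v.mean()+190)
E
python3 -c "
from rig import workorder;print(workorder.hand_in())"
```

```text
308 297 322 313.67857142857144 213.0194805194805
277 309 322 315.028880866426 213.5306859205776
the job is handed in; nothing more can be done
None
```

I've handed the job in after about 26 s of robot time: the three offcuts are in the tray, the scraper stands upright on the desk, and the gauge was held on the green band for about 2 s, then eased home; the bystanders should be where they were, though lighting changes kept me from confirming the headset cup from the picture.

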